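Zero the attenuator and set it by five clicks

ROBOT

A 6-joint arm with a two-finger parallel gripper is mounted at the origin on the work surface. World frame = base frame: x ahead of the robot, y to its left, z up, the work surface at z = 0. Lengths are in mm, angles in rad, forces in N, time in s.
With the tool pointing down it reaches from about 400 to 825 mm from the base axis. Payload 7 kg.
Tool frame: the origin (TCP) lies midway between the tips of the shut fingers; the grasp point (between the pads) lies 19 mm behind it (bot.hold_point_z is the distance from the TCP to the grasp point, in mm); z points along the fingers, y is the direction in which the jaws open and shut (so a half turn about z gives the same grasp; the last joint's range is limited). The gripper opens to 88 mm and grips with 3 to 60 N. Pads are 19 mm wide; open, the fingers measure 130 mm over their backs; the gripper's body (78 mm by 193 mm) begins 47 mm behind the grasp point.
Start: joints at [-1.057, 0.359, 0.012, 0, -1.224, -0.288], TCP at [151.098, -657.849, 226.561] pointing down, gripper open.
Joint ranges: [-3.07, 3.07], [-1.43, 2.12], [-1.02, 1.25], [-3.03, 1.67], [-3.05, -0], [-3.03, 3.03]. Speed limits (rad/s): [2.39, 2.39, 3.01, 3.14, 3.14, 3.14].

INTERFACE

Orientations are given as a unit quaternion [x, y, z, w].
In Python, from rig import readout, viewer, order, bot gives the robot as it stands.
- The arm moves only by the tool jog_arm, never from a script. Its argument "deltas" is a list that holds one entry, the list of rows, each a list of 7 numbers: the shift along the tool's x, y, z in m, then the turn, a rotation vector about the tool's x, y, z in degrees, then the opening in per cent of the stroke, from 0 (shut) to 100 (fully open). In form: [[[tx, ty, tz, wx, wy, wz, claw], ...]]. A call has 1 to 8 rows; each row shifts and turns the commanded pose from where the row before left it, along the tool's axes as they then stand; what a row does not reach is not made up. A row lasts 1/12 s, in which the tool goes at most 41.7 mm and 7.16 degrees, less where a joint would pass 70% of its speed; a pose out of reach is approached as far as the arm can. A call is refused whole if a number of a shift passes 0.0417 or a number of a turn 7.16, either way. A call with a gripper value outside its range is refused whole. The fingers move at their own pace and stop on an object; "grip_force" is the grip in N (left out, the last holds). Time passes only in rows, so rows that do not move let the fingers close. It gives the time, the measured TCP pose, the force and the opening at its end, in the units of the state.
- readout.state(): the state, without advancing time (a new reading comes with each control period).
- viewer.camera(name): name is "scene" or "top"; returns a dict with "frame" (480x640x3 uint8, blue, green, red), "depth" (480x640 float32, mm along the optical axis (not along the pixel's ray), 0 where there is no reading), "vfov" (degrees; the focal length in pixels is half the picture's height over the tangent of half this angle, whatever the lens; pixels are square), "cx", "cy" (the principal point, pixels), "T" (4x4, takes a point from camera to world coordinates). Camera axes: x right, y down, z forward; pixel columns grow to the right and rows downward; lengths in mm; the calibration is good to about 2 mm. A picture is of the moment at which its call begins.
- order.sign_off(): hands the job in, once; it reports no verdict.
The state is a dict: "time": time; "joint_pos": joint angles; "dq": joint speeds; "tau": joint torques, N m; "tool_pos": TCP position; "eef_rot": TCP orientation; "wrist_force": force on the tool from outside, world axes, zero at the start; "torque": the same for the moment, N m; "finger_gap": opening from 0.0 (shut) to 1.0 (fully open).
Only numpy, scipy, OpenCV 4.12 (cv2) and the standard library are available. Lean on these libraries where they do the work, as an engineer would, in place of code of your own. Each camera call takes 0.05 s, during which the arm holds its last target. There are 200 camera calls.

TASK

The dial of the grey attenuator box has lost its scale, so set it by feel: turn it anticlockwise (seen from above) past its last click position until its lug rests firmly, but not hard, against the brass stop pin, and keep it leaning there for a second. Let it settle back into that last click (the zero), then turn it clockwise exactly five clicks, never going past the fifth, and let go with the dial resting in the fifth click. Leave the handset, relay, test lamp and jack plug where they are.

Things in the scene. Friction and masses are not known exactly. Their poses are not given: they have to be found in the camera images.
- attenuator: Fixed grey steel box, 170 (its x) x 150 (its y) x 60 mm high, standing on the worktop; origin at the centre of its underside, z up. The dial sits in the middle of its top.
- dial: Black chicken-head knob on the box's top, turning about the vertical axis through its origin (60 mm above the worktop). x axis: along the pointer nose. Skirt disc 50 mm diameter, top 6 mm above the origin. Grip bar along x: 40 long, 13 thick (y), 6 to 40 mm above the origin, white line on top; a nose 7 thick, up to 30 mm high, runs on to x = +30 mm: the pointer end. Mass 0.12 kg.
- stop_pin: Fixed brass pin, 5 mm diameter, 8 mm high, on the box 31 mm from the dial's axis; origin at its foot. The dial's brass lug (5 wide, 2 to 6 mm above the dial's origin) sticks out to 35 mm under its blunt end. Clamped by hand, it meets the pin 2.5 to 9 degrees beyond the zero notch, where the notch pushes back with 0.06 to 0.13 N m. Under 2 N is not firm; above 15 N (0.46 N m more) bends it.
- dial_grip (a point): On the dial's axis, mid grip bar, 29 mm above the dial's origin: the height to grip. Clicks: a notch every 24 degrees (15 a turn). Leaving a notch needs about 0.13 N m at once, falling to nothing half way (12 degrees), then the dial pulls itself on into the next notch; let go, it falls into the nearest. Clockwise from above is decreasing yaw. It starts 2 to 4 clicks clockwise of zero.
- pointer (a point): Tip of the dial's nose, 30 mm from the axis, 18 mm above the dial's origin. In the zero notch (the last click position before the stop) the pointer stands 30 degrees anticlockwise of the box's x axis.
- handset: Bystander: loose black bakelite telephone handset, 224 mm long (its x), 60 mm wide, 69 mm high; origin under its middle.
- relay: Bystander: loose squat grey relay housing, 64 x 89 x 50 mm; origin at the centre of its underside.
- test_lamp: Bystander: loose chrome test lamp with amber cap, foot 54 mm in diameter, 88 mm high; origin at the centre of its underside.
- jack_plug: Bystander: loose jack plug lying flat, red grip 45 x 13 x 13 mm and brass shaft, 81 mm long in all along x; origin on its underside, near its middle.
Things that resemble listed ones, but are neither listed nor needed, are in the scene too. What is meant by the attenuator is not orange, and is the smaller of those in its own colour.

How it is judged:
By the outcome, as a careful person would: the job done as asked, in the order asked, and still so for the second after the job is handed in, with the robot touching nothing.
It also fails if it takes over 72 s, if anything falls off the work surface, if the arm or the gripper's body presses on something with over 40 N, if the wrist force passes 120 N, or if a joint passes its speed limit or range.

## Working session

There is one attempt and no reset: what is moved stays moved. The work goes in short steps, Python scripts to look and compute and a tool call to move; the robot and the scene stay as the last step left them, time stands still between calls to the robot, and variables do not carry over. Pictures are saved under pics/ and viewed, about 8 in all and at most 12, crops included, and the job is handed in when it is done.

Besides the shell and the picture viewer there is one more tool, called after "Request:" as name(argument=value, ...) on one line, values as JSON. jog_arm: Moves the arm, as the interface text tells. Its arguments: {"type":"object","properties":{"deltas":{"type":"array","items":{"type":"array","items":{"type":"array","items":{"type":"number"}}}},"grip_force":{"type":"number"}},"required":["deltas"]}

```bash
mkdir -p pics
python3 - <<'E'
from rig import readout, viewer, bot
import cv2,numpy as np
s=readout.state();print(s)
for n in("scene","top"):
    c=viewer.camera(n);cv2.imwrite(f"pics/{n}0.png",c["frame"]);print(n,c["vfov"],c["cx"],c["cy"],np.round(c["T"],3).tolist())
    np.savez(f"{n}0.npz",**{k:c[k] for k in("frame","depth","vfov","cx","cy","T")})
E
```

```text
{'time': 0.0, 'joint_pos': array([-1.05691983e+00,  3.59369496e-01,  1.10560790e-02, -3.54557248e-04,
       -1.22409925e+00, -2.88105804e-01]), 'dq': array([ 4.24934706e-05,  4.60007928e-05, -4.58264235e-04,  4.88191467e-04,
        6.32671436e-04,  3.00065853e-04]), 'tau': array([ 8.24567924e-04, -5.82715130e+01,  2.93059623e+01,  6.99720874e+00,
        6.83120350e-03, -2.33952396e-04]), 'tool_pos': array([ 150.97116501, -657.39405675,  225.63193095]), 'eef_rot': array([-1.12585718e-01,  9.93641673e-01,  8.09120649e-04, -1.61993271e-04]), 'wrist_force': array([0.31509975, 0.03878324, 0.47318812]), 'torque': array([-0.02833712,  0.05655009, -0.009465  ]), 'finger_gap': 1.001308296331583}
scene 56.558466386512194 324.3033315531008 231.91474304371044 [[-0.079, 0.663, -0.745, 1080.801], [0.997, 0.053, -0.058, 147.958], [0.001, -0.747, -0.665, 638.257], [0.0, 0.0, 0.0, 1.0]]
top 48.916961774469726 316.7688349188361 244.27822221520364 [[0.023, -0.988, 0.151, 337.908], [-1.0, -0.02, 0.023, 61.786], [-0.019, -0.152, -0.988, 1073.47], [0.0, 0.0, 0.0, 1.0]]
```

View pics/top0.png

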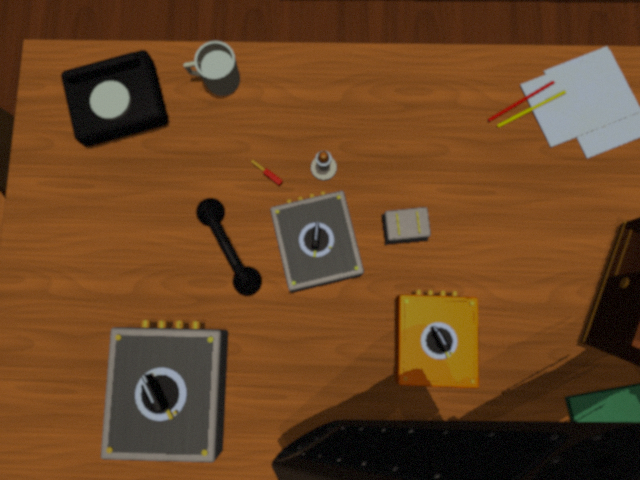

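View pics/scene0.png

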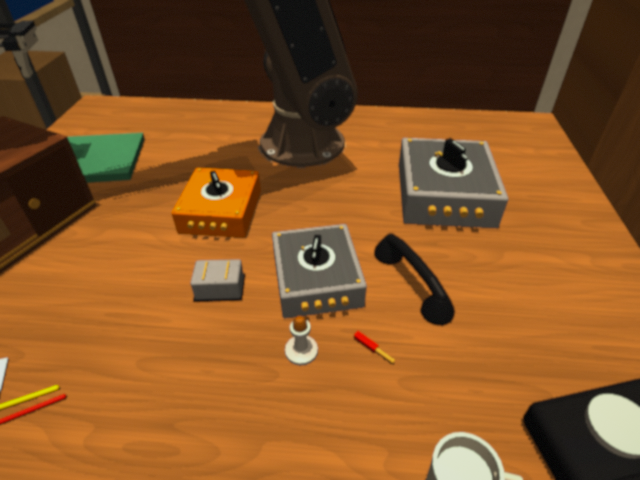

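The target is the small grey box, around (316,240) in the top view and (318,260) in the scene view. The jack plug, lamp, relay and handset stand around it. Next I measure the box and the pointer.

```bash
cat > h.py <<'E'
import numpy as np,cv2
def cloud(c):
    d=np.array(c["depth"]);h,w=d.shape;f=h/2/np.tan(np.radians(float(c["vfov"]))/2)
    u,v=np.meshgrid(np.arange(w),np.arange(h))
    P=np.stack([(u-c["cx"])/f*d,(v-c["cy"])/f*d,d,np.ones_like(d)],-1)
    P=(P@np.array(c["T"]).T)[...,:3];P[d==0]=np.nan;return P
E
python3 - <<'E'
from h import *
for n,(u,v) in(("top",(316,240)),("scene",(318,262))):
    c=dict(np.load(n+"0.npz"));P=cloud(c)
    m=((abs(P[...,2]-60)<6)).astype(np.uint8)
    m[:, :u-75]=0;m[:,u+75:]=0;m[:v-75]=0;m[v+75:]=0
    m=cv2.morphologyEx(m,cv2.MORPH_OPEN,np.ones((3,3),np.uint8))
    k,l,st,_=cv2.connectedComponentsWithStats(m);i=1+st[1:,4].argmax()
    q=P[l==i];print(n,len(q),np.median(q[:,2]))
    r=cv2.minAreaRect(q[:,:2].astype(np.float32));print(r,cv2.boxPoints(r).round(1).tolist())
    w=P[v-75:v+75,u-75:u+75].reshape(-1,3)
    b=w[(w[:,2]>82)&(np.hypot(*(w[:,:2]-r[0]).T)<45)];t=b[b[:,2]>95]
    print("bar",len(b),b.mean(0),b[:,2].max())
    for s in(b,t):
        mu=s[:,:2].mean(0);e,V=np.linalg.eigh(np.cov(s[:,:2].T));print(mu,e,np.degrees(np.arctan2(*V[::-1,1])))
    # pointer: lower part
    b=b[b[:,2]>70];o=w[(w[:,2]>72)&(w[:,2]<92)&(np.hypot(*(w[:,:2]-r[0]).T)<45)];print("low",o.mean(0),len(o))
    x=cv2.resize(c["frame"][v-60:v+60,u-60:u+60],(480,480),interpolation=cv2.INTER_CUBIC);cv2.imwrite(f"x{n}.png",x)
cv2.imwrite("pics/crop.png",cv2.convertScaleAbs(np.hstack([cv2.resize(cv2.imread(f"x{n}.png"),(400,400)) for n in("top","scene")]),alpha=1.8))
E
```

```text
top 6019 60.11519916477414
((502.6611022949219, 87.03004455566406), (170.45953369140625, 149.842529296875), 14.608786582946777) [[401.29998779296875, 138.0], [439.1000061035156, -7.0], [604.0, 36.0], [566.2000122070312, 181.0]]
bar 170 [503.97082898  86.72932862  98.03060033] 103.38919098710494
[503.97082898  86.72932862] [ 13.30935559 186.94882056] 176.70333349985165
[502.55758618  86.94877674] [ 13.28527404 133.70189934] 176.2624445810343
low [507.47467765  85.58880793  85.74924072] 25
scene 4949 59.91951229262372
((501.8410949707031, 87.65196990966797), (171.90805053710938, 149.88584899902344), 14.556376457214355) [[399.79998779296875, 138.60000610351562], [437.5, -6.5], [603.9000244140625, 36.70000076293945], [566.2000122070312, 181.8000030517578]]
bar 189 [510.16789343  87.84145667  95.38418012] 102.00947350381614
[510.16789343  87.84145667] [ 14.5783997  183.43815736] 175.28931302077459
[503.96532743  87.85429129] [ 14.02003318 136.67489794] 176.17546447006845
low [519.58735579  88.72180415  83.36855823] 99
```

View pics/crop.png

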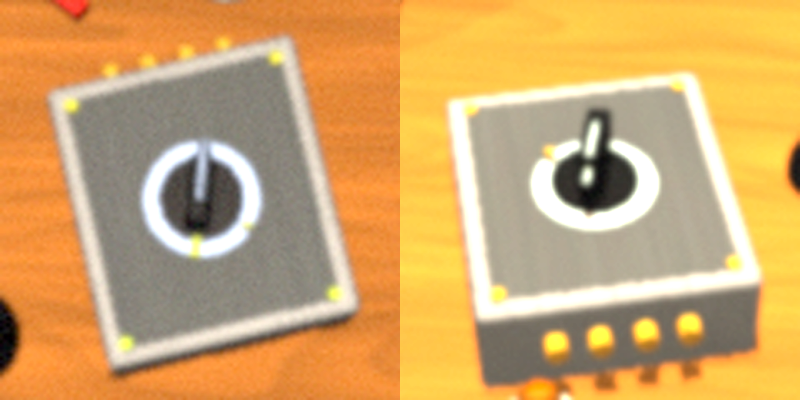

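Both views agree: box centre (502, 87), yaw 14.6°. The blunt end and lug point toward −x, and the pin is at about 239°, which matches a zero at 44.6°. The pointer is at about −4°, two clicks clockwise of zero. The target after five clicks is about −75.4°. Moving over the box now.

Request:
jog_arm(deltas=[[[-0.021,0.027,0,0,0,0,100],[-0.021,0.027,0,0,0,0,100],[-0.021,0.027,0,0,0,0,100],[-0.021,0.027,0,0,0,0,100],[-0.021,0.027,0,0,0,0,100],[-0.021,0.027,0,0,0,0,100],[-0.021,0.027,0,0,0,0,100],[-0.021,0.027,0,0,0,0,100]]])

```text
time: 0.77
tool_pos: [266.6, -408.1, 226.3]
eef_rot: [-0.113, 0.994, 0.0, -0.0]
wrist_force: [1.4, -0.3, 0.8]
finger_gap: 1.005
```

Request:
jog_arm(deltas=[[[-0.021,0.027,0,0,0,0,100],[-0.021,0.027,0,0,0,0,100],[-0.021,0.027,0,0,0,0,100],[-0.021,0.027,0,0,0,0,100],[-0.021,0.027,0,0,0,0,100],[-0.021,0.027,0,0,0,0,100],[-0.021,0.027,0,0,0,0,100],[-0.021,0.027,0,0,0,0,100]]])

```text
time: 1.43
tool_pos: [381.9, -159.9, 226.6]
eef_rot: [-0.113, 0.994, 0.0, 0.0]
wrist_force: [1.0, -0.8, -0.9]
finger_gap: 1.005
```

Request:
jog_arm(deltas=[[[-0.021,0.027,0,0,0,0,100],[-0.021,0.027,0,0,0,0,100],[-0.021,0.027,0,0,0,0,100],[-0.021,0.027,0,0,0,0,100],[-0.021,0.027,0,0,0,0,100],[-0.021,0.027,0,0,0,0,100],[-0.021,0.027,0,0,0,0,100],[-0.021,0.027,0,0,0,0,100]]])

```text
time: 2.1
tool_pos: [497.4, 88.3, 226.4]
eef_rot: [-0.113, 0.994, 0.0, -0.0]
wrist_force: [1.2, -1.4, -0.2]
finger_gap: 1.001
```

Request:
jog_arm(deltas=[[[0,0,0,0,0,-6.8,100],[0,0,0,0,0,-6.8,100],[0,0,0,0,0,-6.8,100],[0,0,0,0,0,-6.8,100],[0,0,0,0,0,-6.8,100],[0,0,0,0,0,-6.8,100],[0,0,0,0,0,-6.8,100],[0,0,0,0,0,0,100]]])

```text
time: 2.77
tool_pos: [497.0, 86.4, 226.3]
eef_rot: [-0.506, 0.862, 0.0, -0.0]
wrist_force: [-0.3, 0.1, -0.4]
finger_gap: 1.0
```

```bash
cat > st.py <<'E'
from rig import readout
import numpy as np
from scipy.spatial.transform import Rotation as R
s=readout.state();M=R.from_quat(s["eef_rot"]).as_matrix()
print("t",s["time"],"tcp",s["tool_pos"].round(1),"yaw x",np.degrees(np.arctan2(M[1,0],M[0,0])).round(2),"z",M[:,2].round(4))
print("q",np.degrees(s["joint_pos"]).round(1),"F",s["wrist_force"].round(2),"M",s["torque"].round(3),"gap",s["finger_gap"]*88)
d=np.array([502.3,87.3,75])-s["tool_pos"];print("delta tool to axis,z75:",(M.T@d/1000).round(4))
E
python3 st.py
```

```text
t 2.7667 tcp [497.   86.4 226.3] yaw x -119.15 z [-5.e-04 -2.e-04 -1.e+00]
q [ 32.2   4.4 -20.4  -0.  -65.3 -61.4] F [-0.34  0.12 -0.41] M [ 0.037  0.12  -0.006] gap 88.00016022048821
delta tool to axis,z75: [-0.0034 -0.0043  0.1513]
```

Request:
jog_arm(deltas=[[[0,0,0,0,0,-7.15,100],[0,0,0,0,0,-7.15,100],[0,0,0,0,0,-7.15,100],[0,0,0,0,0,-7.15,100],[0,0,0,0,0,-7.15,100],[0,0,0,0,0,-7.15,100],[0,0,0,0,0,-7.15,100],[0,0,0,0,0,-7.15,100]]])

```text
time: 3.43
tool_pos: [497.1, 86.5, 226.4]
eef_rot: [0.856, -0.516, -0.0, 0.0]
wrist_force: [0.3, 0.3, -1.0]
finger_gap: 1.0
```

Request:
jog_arm(deltas=[[[0,0,0,0,0,-7.15,100],[0,0,0,0,0,-7.15,100],[0,0,0,0,0,-7.15,100],[0,0,0,0,0,-7.15,100],[0,0,0,0,0,-7.15,100],[0,0,0,0,0,-7.15,100],[0,0,0,0,0,-7.15,100],[0,0,0,0,0,-0.8,100]]])

```text
time: 4.1
tool_pos: [497.0, 86.5, 226.4]
eef_rot: [0.995, -0.099, -0.0, 0.0]
wrist_force: [1.0, 0.5, 0.3]
finger_gap: 1.002
```

Request:
jog_arm(deltas=[[[0,0,0,0,0,-7,100],[0,0,0,0,0,0,100],[0,0,0,0,0,0,100]]])

```text
time: 4.35
tool_pos: [497.1, 86.5, 226.5]
eef_rot: [0.999, -0.042, -0.0, 0.0]
wrist_force: [-0.1, -0.1, 0.5]
finger_gap: 0.999
```

```bash
python3 st.py
```

```text
t 4.35 tcp [497.1  86.5 226.5] yaw x -4.84 z [-2.e-04 -1.e-04 -1.e+00]
q [ 32.2   4.4 -20.4  -0.  -65.3  53. ] F [-0.12 -0.11  0.46] M [-0.059  0.223  0.039] gap 87.91720146826417
delta tool to axis,z75: [ 0.0051 -0.0013  0.1515]
```

Request:
jog_arm(deltas=[[[0.005,-0.0013,0,0,0,-1.4,100],[0,0,0.03,0,0,0,100],[0,0,0.03,0,0,0,100],[0,0,0.03,0,0,0,100],[0,0,0.03,0,0,0,100],[0,0,0.02,0,0,0,100],[0,0,0,0,0,0,100],[0,0,0,0,0,0,100]]])

```text
time: 5.02
tool_pos: [501.9, 87.1, 86.1]
eef_rot: [1.0, -0.028, -0.001, 0.001]
wrist_force: [0.6, 0.5, 0.8]
finger_gap: 0.997
```

```bash
python3 st.py
python3 - <<'E'
from rig import viewer
import cv2,numpy as np
o=[]
for n,(u,v) in(("top",(316,240)),("scene",(318,258))):
    c=viewer.camera(n)["frame"][v-50:v+50,u-50:u+50];o.append(cv2.resize(c,(400,400),interpolation=cv2.INTER_CUBIC))
cv2.imwrite("pics/pre.png",cv2.convertScaleAbs(np.hstack(o),alpha=1.8))
E
```

```text
t 5.0167 tcp [501.9  87.1  86.1] yaw x -3.24 z [-0.002  -0.0015 -1.    ]
q [ 32.   13.2 -30.5   0.  -46.4  54.8] F [0.57 0.52 0.76] M [-0.111  0.077 -0.018] gap 87.71800829482274
delta tool to axis,z75: [ 0.0004 -0.0002  0.0111]
```

View pics/pre.png

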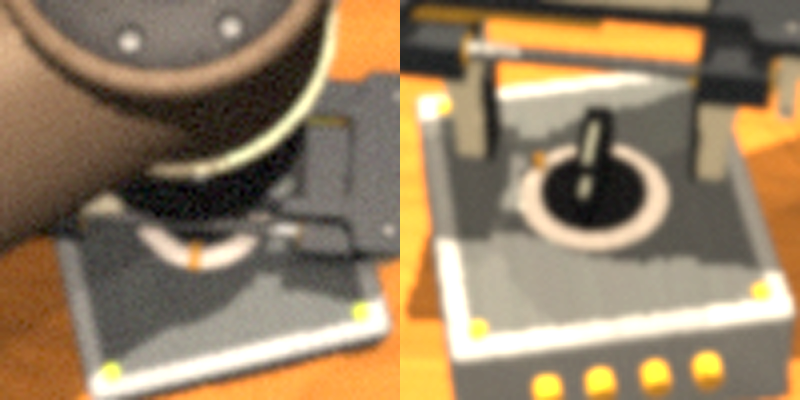

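The open fingers straddle the bar at (595,150) in the right crop and clear the box. Lowering to z≈72 and closing.

Request:
jog_arm(deltas=[[[0,0,0.007,0,0,0,100],[0,0,0.007,0,0,0,100],[0,0,0,0,0,0,100],[0,0,0,0,0,0,50],[0,0,0,0,0,0,30],[0,0,0,0,0,0,24],[0,0,0,0,0,0,20],[0,0,0,0,0,0,20]]], grip_force=30)

```text
time: 5.78
tool_pos: [502.4, 87.5, 72.7]
eef_rot: [1.0, -0.026, 0.0, -0.0]
wrist_force: [-0.0, 0.4, -0.1]
finger_gap: 0.683
```

Request:
jog_arm(deltas=[[[0,0,0,0,0,0,0],[0,0,0,0,0,0,0],[0,0,0,0,0,0,0],[0,0,0,0,0,0,0],[0,0,0,0,0,0,0],[0,0,0,0,0,0,0]]])

```text
time: 6.28
tool_pos: [502.3, 87.5, 72.6]
eef_rot: [1.0, -0.026, 0.0, 0.0]
wrist_force: [-0.4, 0.0, -0.4]
finger_gap: 0.227
```

```bash
python3 st.py
```

```text
t 6.2833 tcp [502.3  87.5  72.6] yaw x -3.01 z [ 0. -0. -1.]
q [ 32.   14.3 -31.4   0.  -44.4  55. ] F [-0.45  0.05 -0.35] M [-0.109  0.177  0.015] gap 20.01505963485132
delta tool to axis,z75: [-0.      0.0002 -0.0024]
```

Request:
jog_arm(deltas=[[[0,0,0,0,0,0,0],[0,0,0,0,0,0,0],[0,0,0,0,0,0,0],[0,0,0,0,0,0,0],[0,0,0,0,0,0,0],[0,0,0,0,0,0,0]]])

```text
time: 6.78
tool_pos: [502.3, 87.2, 72.5]
eef_rot: [1.0, -0.026, -0.0, 0.0]
wrist_force: [1.5, -2.9, 0.4]
finger_gap: 0.146
```

```bash
python3 st.py
```

```text
t 6.7833 tcp [502.3  87.2  72.5] yaw x -3.01 z [-2.e-04 -3.e-04 -1.e+00]
q [ 32.   14.3 -31.4   0.  -44.4  55. ] F [ 1.45 -2.95  0.43] M [-1.294 -0.183 -0.05 ] gap 12.865964445133882
delta tool to axis,z75: [ 0.     -0.0001 -0.0025]
```

Request:
jog_arm(deltas=[[[0,0,0,0,0,-3,0],[0,0,0,0,0,-3,0],[0,0,0,0,0,0,0],[0,0,0,0,0,0,0]]])

```text
time: 7.12
tool_pos: [502.3, 87.3, 72.6]
eef_rot: [1.0, 0.025, -0.0, 0.0]
wrist_force: [1.1, -3.8, 0.8]
finger_gap: 0.145
```

```bash
python3 st.py
```

```text
t 7.1167 tcp [502.3  87.3  72.6] yaw x 2.9 z [-1.e-04 -2.e-04 -1.e+00]
q [ 32.   14.3 -31.4   0.  -44.4  60.9] F [ 1.06 -3.84  0.83] M [-1.444 -0.177 -0.029] gap 12.724512591223398
delta tool to axis,z75: [ 0.     -0.     -0.0024]
```

Request:
jog_arm(deltas=[[[0,0,0,0,0,-3,0],[0,0,0,0,0,-3,0],[0,0,0,0,0,-3,0],[0,0,0,0,0,-3,0],[0,0,0,0,0,-3,0],[0,0,0,0,0,-3,0],[0,0,0,0,0,0,0],[0,0,0,0,0,0,0]]])

```text
time: 7.78
tool_pos: [502.2, 87.4, 72.6]
eef_rot: [0.984, 0.181, -0.0, 0.0]
wrist_force: [0.6, -3.1, 1.5]
finger_gap: 0.147
```

```bash
python3 st.py
```

```text
t 7.7833 tcp [502.2  87.4  72.6] yaw x 20.84 z [-1.e-04 -1.e-04 -1.e+00]
q [ 32.   14.2 -31.4   0.  -44.4  78.9] F [ 0.64 -3.07  1.53] M [-1.052  0.078  0.033] gap 12.949120418042558
delta tool to axis,z75: [ 0.      0.0001 -0.0024]
```

Request:
jog_arm(deltas=[[[0,0,0,0,0,-3,0],[0,0,0,0,0,-3,0],[0,0,0,0,0,-3,0],[0,0,0,0,0,-3,0],[0,0,0,0,0,-3,0],[0,0,0,0,0,-3,0],[0,0,0,0,0,0,0],[0,0,0,0,0,0,0]]])

```text
time: 8.45
tool_pos: [502.2, 87.6, 72.5]
eef_rot: [0.943, 0.332, -0.0, -0.0]
wrist_force: [-1.9, -1.2, 2.0]
finger_gap: 0.145
```

```bash
python3 st.py
```

```text
t 8.45 tcp [502.2  87.6  72.5] yaw x 38.81 z [-2.e-04  1.e-04 -1.e+00]
q [ 32.   14.2 -31.4  -0.  -44.4  96.8] F [-1.91 -1.24  2.05] M [-0.407  0.54   0.123] gap 12.727442879660767
delta tool to axis,z75: [-0.0001  0.0003 -0.0025]
```

Create avg.py:
```python
from rig import readout,viewer
import numpy as np
from scipy.spatial.transform import Rotation as R
Z=[];Y=[];F=[]
for i in range(5):
    viewer.camera("top");s=readout.state();M=R.from_quat(s["eef_rot"]).as_matrix()
    Z.append(s["torque"][2]);Y.append(np.degrees(np.arctan2(M[1,0],M[0,0])));F.append(s["wrist_force"])
print("t",s["time"],"yaw",np.mean(Y).round(2),"Mz",np.mean(Z).round(3),np.std(Z).round(3),"F",np.mean(F,0).round(1),"gap",(s["finger_gap"]*88).round(1),"tau6",s["tau"][5].round(3),s["tool_pos"].round(1))
```

```text
(no output)
```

Request:
jog_arm(deltas=[[[0,0,0,0,0,-3,0],[0,0,0,0,0,-2.8,0],[0,0,0,0,0,0,0],[0,0,0,0,0,0,0]]])

```text
time: 8.78
tool_pos: [502.1, 87.6, 72.6]
eef_rot: [0.925, 0.379, -0.0, -0.0]
wrist_force: [-2.0, -0.2, 2.8]
finger_gap: 0.145
```

```bash
python3 avg.py
```

```text
Traceback (most recent call last):
  File "avg.py", line 8, in <module>
    print("t",s["time"],"yaw",np.mean(Y).round(2),"Mz",np.mean(Z).round(3),np.std(Z).round(3),"F",np.mean(F,0).round(1),"gap",(s["finger_gap"]*88).round(1),"tau6",s["tau"][5].round(3),s["tool_pos"].round(1))
                                                                                                                              ^^^^^^^^^^^^^^^^^^^^^^^^^^
AttributeError: 'float' object has no attribute 'round'
```

Request:
jog_arm(deltas=[[[0,0,0,0,0,-1,0],[0,0,0,0,0,-1,0],[0,0,0,0,0,0,0]]])

```text
time: 9.28
tool_pos: [502.2, 87.6, 72.6]
eef_rot: [0.918, 0.398, -0.0, -0.0]
wrist_force: [-3.8, 2.7, 3.6]
finger_gap: 0.147
```

```bash
python3 avg.py
```

```text
Traceback (most recent call last):
  File "avg.py", line 8, in <module>
    print("t",s["time"],"yaw",np.mean(Y).round(2),"Mz",np.mean(Z).round(3),np.std(Z).round(3),"F",np.mean(F,0).round(1),"gap",(s["finger_gap"]*88).round(1),"tau6",s["tau"][5].round(3),s["tool_pos"].round(1))
                                                                                                                              ^^^^^^^^^^^^^^^^^^^^^^^^^^
AttributeError: 'float' object has no attribute 'round'
```

```bash
sed -i 's/(s\["finger_gap"\]\*88).round(1)/round(s["finger_gap"]*88,1)/' avg.py; python3 avg.py
```

```text
t 9.7833 yaw 46.77 Mz -0.142 0.016 F [-4.7  2.6  4. ] gap 13.0 tau6 0.133 [502.2  87.5  72.5]
```

Request:
jog_arm(deltas=[[[0,0,0,0,0,-0.5,0],[0,0,0,0,0,0,0]]])

```text
time: 9.95
tool_pos: [502.2, 87.6, 72.5]
eef_rot: [0.916, 0.401, -0.0, -0.0]
wrist_force: [-4.0, 2.6, 4.0]
finger_gap: 0.147
```

```bash
python3 avg.py
```

```text
t 10.2 yaw 47.27 Mz -0.177 0.049 F [-4.2  2.5  4.3] gap 13.0 tau6 0.147 [502.2  87.6  72.5]
```

Request:
jog_arm(deltas=[[[0,0,0,0,0,-0.7,0],[0,0,0,0,0,0,0]]])

```text
time: 10.37
tool_pos: [502.2, 87.6, 72.6]
eef_rot: [0.914, 0.407, -0.0, -0.0]
wrist_force: [-3.9, 2.6, 3.7]
finger_gap: 0.146
```

```bash
python3 avg.py
```

```text
t 10.6167 yaw 47.97 Mz -0.121 0.016 F [-4.3  2.8  4.7] gap 13.2 tau6 0.139 [502.2  87.6  72.5]
```

Request:
jog_arm(deltas=[[[0,0,0,0,0,-0.5,0],[0,0,0,0,0,0,0]]])

```text
time: 10.78
tool_pos: [502.2, 87.6, 72.6]
eef_rot: [0.912, 0.411, -0.0, -0.0]
wrist_force: [-4.1, 2.1, 3.8]
finger_gap: 0.144
```

```bash
python3 avg.py
```

```text
t 11.0333 yaw 48.47 Mz -0.156 0.037 F [-4.4  2.7  4.5] gap 12.9 tau6 0.139 [502.2  87.6  72.5]
```

Request:
jog_arm(deltas=[[[0,0,0,0,0,-0.5,0],[0,0,0,0,0,0,0]]])

```text
time: 11.2
tool_pos: [502.2, 87.6, 72.5]
eef_rot: [0.91, 0.415, -0.0, -0.0]
wrist_force: [-4.9, 1.8, 3.5]
finger_gap: 0.142
```

```bash
python3 avg.py
```

```text
t 11.45 yaw 48.97 Mz -0.124 0.036 F [-4.5  2.8  4.1] gap 12.8 tau6 0.135 [502.2  87.6  72.6]
```

Request:
jog_arm(deltas=[[[0,0,0,0,0,-0.5,0],[0,0,0,0,0,0,0]]])

```text
time: 11.62
tool_pos: [502.1, 87.6, 72.6]
eef_rot: [0.908, 0.419, -0.0, -0.0]
wrist_force: [-3.3, 2.1, 4.4]
finger_gap: 0.152
```

```bash
python3 avg.py
```

```text
t 11.8667 yaw 49.47 Mz -0.137 0.03 F [-4.3  2.6  4.6] gap 13.0 tau6 0.129 [502.2  87.6  72.6]
```

Request:
jog_arm(deltas=[[[0,0,0,0,0,-0.5,0],[0,0,0,0,0,0,0]]])

```text
time: 12.03
tool_pos: [502.2, 87.6, 72.6]
eef_rot: [0.906, 0.423, -0.0, -0.0]
wrist_force: [-4.0, 2.7, 4.4]
finger_gap: 0.15
```

```bash
python3 avg.py
```

```text
t 12.2833 yaw 49.97 Mz -0.127 0.024 F [-4.9  2.6  4.2] gap 13.0 tau6 0.123 [502.1  87.6  72.5]
```

Request:
jog_arm(deltas=[[[0,0,0,0,0,-0.5,0],[0,0,0,0,0,0,0]]])

```text
time: 12.45
tool_pos: [502.1, 87.6, 72.5]
eef_rot: [0.904, 0.427, -0.0, -0.0]
wrist_force: [-4.4, 2.5, 4.7]
finger_gap: 0.147
```

```bash
python3 avg.py
```

```text
t 12.7 yaw 50.47 Mz -0.114 0.028 F [-4.5  3.   4. ] gap 12.7 tau6 0.117 [502.1  87.6  72.6]
```

Request:
jog_arm(deltas=[[[0,0,0,0,0,-0.5,0],[0,0,0,0,0,0,0]]])

```text
time: 12.87
tool_pos: [502.2, 87.6, 72.6]
eef_rot: [0.903, 0.43, -0.0, -0.0]
wrist_force: [-6.4, 3.7, 4.6]
finger_gap: 0.149
```

```bash
python3 avg.py
```

```text
t 13.1167 yaw 50.97 Mz -0.095 0.017 F [-4.8  2.9  4.6] gap 13.0 tau6 0.11 [502.1  87.6  72.6]
```

Request:
jog_arm(deltas=[[[0,0,0,0,0,-0.5,0],[0,0,0,0,0,0,0]]])

```text
time: 13.28
tool_pos: [502.1, 87.6, 72.6]
eef_rot: [0.901, 0.434, -0.0, -0.0]
wrist_force: [-4.4, 2.9, 3.4]
finger_gap: 0.149
```

```bash
python3 avg.py
```

```text
t 13.5333 yaw 51.47 Mz -0.084 0.022 F [-4.7  3.   4.2] gap 12.7 tau6 0.104 [502.1  87.6  72.6]
```

Request:
jog_arm(deltas=[[[0,0,0,0,0,-0.5,0],[0,0,0,0,0,0,0]]])

```text
time: 13.7
tool_pos: [502.1, 87.6, 72.5]
eef_rot: [0.899, 0.438, -0.0, -0.0]
wrist_force: [-4.3, 3.2, 4.5]
finger_gap: 0.142
```

```bash
python3 avg.py
```

```text
t 13.95 yaw 51.97 Mz -0.12 0.052 F [-5.   2.5  4.3] gap 13.0 tau6 0.097 [502.1  87.6  72.6]
```

Request:
jog_arm(deltas=[[[0,0,0,0,0,-0.5,0],[0,0,0,0,0,0,0]]])

```text
time: 14.12
tool_pos: [502.1, 87.6, 72.6]
eef_rot: [0.897, 0.442, -0.0, -0.0]
wrist_force: [-5.1, 2.6, 4.5]
finger_gap: 0.15
```

```bash
python3 avg.py
python3 - <<'E'
from rig import viewer
import cv2,numpy as np
o=[]
for n,(u,v) in(("top",(316,240)),("scene",(318,258))):
    c=viewer.camera(n)["frame"][v-30:v+30,u-30:u+30];o.append(cv2.resize(c,(400,400),interpolation=cv2.INTER_CUBIC))
cv2.imwrite("pics/stop.png",cv2.convertScaleAbs(np.hstack(o),alpha=1.8))
E
```

```text
t 14.3667 yaw 52.47 Mz -0.073 0.025 F [-5.1  2.6  3.9] gap 12.7 tau6 0.09 [502.2  87.6  72.6]
```

View pics/stop.png

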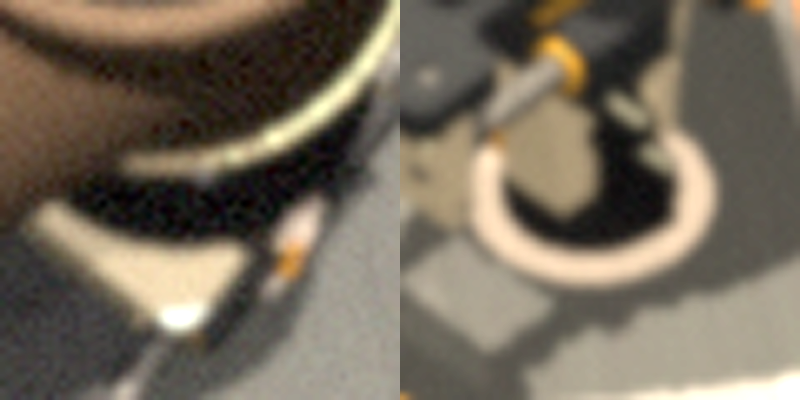

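The dial has followed the gripper: the bar stays between the fingers and the pin shows at (288,260) in the left crop. No contact rise yet, so I continue in small steps.

Request:
jog_arm(deltas=[[[0,0,0,0,0,-0.5,0],[0,0,0,0,0,0,0]]])

```text
time: 14.63
tool_pos: [502.1, 87.6, 72.5]
eef_rot: [0.895, 0.446, -0.0, -0.0]
wrist_force: [-5.5, 3.0, 3.7]
finger_gap: 0.147
```

```bash
python3 avg.py
```

```text
t 14.8833 yaw 52.97 Mz -0.096 0.036 F [-4.8  2.9  4.3] gap 12.8 tau6 0.112 [502.1  87.6  72.6]
```

Request:
jog_arm(deltas=[[[0,0,0,0,0,-0.5,0],[0,0,0,0,0,0,0]]])

```text
time: 15.05
tool_pos: [502.1, 87.6, 72.5]
eef_rot: [0.893, 0.45, -0.0, -0.0]
wrist_force: [-5.0, 2.1, 4.6]
finger_gap: 0.146
```

```bash
python3 avg.py
```

```text
t 15.3 yaw 53.46 Mz -0.191 0.021 F [-5.   3.1  4.5] gap 13.0 tau6 0.182 [502.1  87.6  72.6]
```

Contact: tau6 rose from 0.090 to 0.182. Leaning a little more, in two steps.

Request:
jog_arm(deltas=[[[0,0,0,0,0,-0.5,0],[0,0,0,0,0,0,0]]])

```text
time: 15.47
tool_pos: [502.1, 87.6, 72.6]
eef_rot: [0.891, 0.454, -0.0, -0.0]
wrist_force: [-5.3, 4.0, 4.0]
finger_gap: 0.146
```

```bash
python3 avg.py
```

```text
t 15.7167 yaw 53.95 Mz -0.273 0.022 F [-5.1  2.8  4.3] gap 13.0 tau6 0.267 [502.1  87.6  72.6]
```

Request:
jog_arm(deltas=[[[0,0,0,0,0,-0.4,0],[0,0,0,0,0,0,0]]])

```text
time: 15.88
tool_pos: [502.1, 87.6, 72.6]
eef_rot: [0.89, 0.457, -0.0, -0.0]
wrist_force: [-4.6, 3.2, 3.8]
finger_gap: 0.148
```

```bash
python3 avg.py
```

```text
t 16.1333 yaw 54.34 Mz -0.373 0.012 F [-5.4  2.9  4.3] gap 12.8 tau6 0.337 [502.1  87.6  72.6]
```

The pin carries about 0.26 N m, or 8 N. Holding for more than a second.

Request:
jog_arm(deltas=[[[0,0,0,0,0,0,0],[0,0,0,0,0,0,0],[0,0,0,0,0,0,0],[0,0,0,0,0,0,0],[0,0,0,0,0,0,0],[0,0,0,0,0,0,0],[0,0,0,0,0,0,0],[0,0,0,0,0,0,0]]])

```text
time: 16.8
tool_pos: [502.1, 87.6, 72.6]
eef_rot: [0.89, 0.457, -0.0, -0.0]
wrist_force: [-4.0, 3.1, 4.6]
finger_gap: 0.142
```

Request:
jog_arm(deltas=[[[0,0,0,0,0,0,0],[0,0,0,0,0,0,0],[0,0,0,0,0,0,0],[0,0,0,0,0,0,0],[0,0,0,0,0,0,0],[0,0,0,0,0,0,0],[0,0,0,0,0,0,0],[0,0,0,0,0,0,0]]])

```text
time: 17.47
tool_pos: [502.1, 87.6, 72.5]
eef_rot: [0.89, 0.457, -0.0, -0.0]
wrist_force: [-4.3, 3.1, 4.4]
finger_gap: 0.144
```

```bash
python3 avg.py
```

```text
t 17.7167 yaw 54.34 Mz -0.337 0.02 F [-5.   3.1  4.7] gap 13.2 tau6 0.337 [502.1  87.7  72.6]
```

Request:
jog_arm(deltas=[[[0,0,0,0,0,2,0],[0,0,0,0,0,2,0],[0,0,0,0,0,2,0],[0,0,0,0,0,2,0],[0,0,0,0,0,1.7,0],[0,0,0,0,0,0,0],[0,0,0,0,0,0,0],[0,0,0,0,0,0,0]]])

```text
time: 18.38
tool_pos: [502.2, 87.6, 72.6]
eef_rot: [0.925, 0.38, -0.0, -0.0]
wrist_force: [-4.3, 2.3, 3.9]
finger_gap: 0.145
```

```bash
python3 avg.py
```

```text
t 18.6333 yaw 44.68 Mz -0.015 0.032 F [-4.4  2.7  3.6] gap 12.7 tau6 0.009 [502.2  87.6  72.6]
```

The dial rests at the zero with torque near 0. I'll loosen the grip briefly so it settles freely, then regrip.

Request:
jog_arm(deltas=[[[0,0,0,0,0,0,25],[0,0,0,0,0,0,25],[0,0,0,0,0,0,25],[0,0,0,0,0,0,25],[0,0,0,0,0,0,25],[0,0,0,0,0,0,25],[0,0,0,0,0,0,25],[0,0,0,0,0,0,25]]])

```text
time: 19.3
tool_pos: [502.4, 87.4, 72.6]
eef_rot: [0.925, 0.38, 0.0, 0.0]
wrist_force: [0.1, -0.2, 0.0]
finger_gap: 0.249
```

```bash
python3 avg.py
```

```text
t 19.55 yaw 44.69 Mz 0.007 0.019 F [ 0.2 -0.2 -0.2] gap 22.1 tau6 -0.0 [502.3  87.5  72.6]
```

Request:
jog_arm(deltas=[[[0,0,0,0,0,0,0],[0,0,0,0,0,0,0],[0,0,0,0,0,0,0],[0,0,0,0,0,0,0],[0,0,0,0,0,0,0],[0,0,0,0,0,0,0],[0,0,0,0,0,0,0],[0,0,0,0,0,0,0]]])

```text
time: 20.22
tool_pos: [502.2, 87.5, 72.5]
eef_rot: [0.925, 0.38, -0.0, -0.0]
wrist_force: [-3.0, 3.3, 1.1]
finger_gap: 0.146
```

```bash
python3 avg.py
```

```text
t 20.4667 yaw 44.69 Mz -0.005 0.01 F [-3.1  3.   2. ] gap 12.8 tau6 0.015 [502.2  87.5  72.6]
```

Request:
jog_arm(deltas=[[[0,0,0,0,0,3,0],[0,0,0,0,0,3,0],[0,0,0,0,0,3,0],[0,0,0,0,0,3,0],[0,0,0,0,0,3,0],[0,0,0,0,0,3,0],[0,0,0,0,0,3,0],[0,0,0,0,0,3,0]]])

```text
time: 21.13
tool_pos: [502.3, 87.4, 72.6]
eef_rot: [0.984, 0.178, -0.0, 0.0]
wrist_force: [-2.1, 2.4, 2.2]
finger_gap: 0.144
```

```bash
python3 avg.py
```

```text
t 21.3833 yaw 20.66 Mz -0.01 0.024 F [-2.3  1.5  2. ] gap 12.9 tau6 0.003 [502.3  87.4  72.6]
```

Request:
jog_arm(deltas=[[[0,0,0,0,0,3,0],[0,0,0,0,0,3,0],[0,0,0,0,0,3,0],[0,0,0,0,0,3,0],[0,0,0,0,0,3,0],[0,0,0,0,0,3,0],[0,0,0,0,0,3,0],[0,0,0,0,0,3,0]]])

```text
time: 22.05
tool_pos: [502.3, 87.1, 72.6]
eef_rot: [1.0, -0.03, -0.0, 0.0]
wrist_force: [-1.5, 0.4, 1.5]
finger_gap: 0.143
```

Request:
jog_arm(deltas=[[[0,0,0,0,0,3,0],[0,0,0,0,0,3,0],[0,0,0,0,0,3,0],[0,0,0,0,0,3,0],[0,0,0,0,0,3,0],[0,0,0,0,0,3,0],[0,0,0,0,0,3,0],[0,0,0,0,0,3,0]]])

```text
time: 22.72
tool_pos: [502.3, 86.9, 72.6]
eef_rot: [0.972, -0.237, -0.0, 0.0]
wrist_force: [-2.0, 0.0, 3.3]
finger_gap: 0.147
```

Request:
jog_arm(deltas=[[[0,0,0,0,0,3,0],[0,0,0,0,0,3,0],[0,0,0,0,0,3,0],[0,0,0,0,0,3,0],[0,0,0,0,0,3,0],[0,0,0,0,0,3,0],[0,0,0,0,0,3,0],[0,0,0,0,0,3,0]]])

```text
time: 23.38
tool_pos: [502.1, 86.7, 72.6]
eef_rot: [0.901, -0.434, -0.0, 0.001]
wrist_force: [-2.3, -1.6, 3.3]
finger_gap: 0.149
```

```bash
python3 avg.py
```

```text
t 23.6333 yaw -51.29 Mz -0.011 0.043 F [-1.6 -2.6  3.2] gap 12.7 tau6 0.015 [502.1  86.8  72.6]
```

Four clicks are done. The last click goes slower and stops about 1.5° short of the notch.

Request:
jog_arm(deltas=[[[0,0,0,0,0,3,0],[0,0,0,0,0,3,0],[0,0,0,0,0,3,0],[0,0,0,0,0,3,0],[0,0,0,0,0,3,0],[0,0,0,0,0,3,0],[0,0,0,0,0,2,0],[0,0,0,0,0,0,0]]])

```text
time: 24.3
tool_pos: [501.9, 86.7, 72.6]
eef_rot: [0.812, -0.583, -0.0, 0.001]
wrist_force: [-2.5, -4.5, 4.8]
finger_gap: 0.144
```

Request:
jog_arm(deltas=[[[0,0,0,0,0,1,0],[0,0,0,0,0,1,0],[0,0,0,0,0,0.5,0],[0,0,0,0,0,0,0]]])

```text
time: 24.63
tool_pos: [501.9, 86.7, 72.5]
eef_rot: [0.8, -0.6, -0.0, 0.001]
wrist_force: [-2.3, -4.2, 3.9]
finger_gap: 0.146
```

```bash
python3 avg.py
```

```text
t 24.8833 yaw -73.73 Mz -0.116 0.012 F [-2.  -4.8  4.9] gap 12.8 tau6 0.118 [501.9  86.7  72.6]
```

Request:
jog_arm(deltas=[[[0,0,0,0,0,0.5,0],[0,0,0,0,0,0.5,0],[0,0,0,0,0,0,0],[0,0,0,0,0,0,0]]])

```text
time: 25.22
tool_pos: [501.9, 86.7, 72.5]
eef_rot: [0.795, -0.607, -0.0, 0.001]
wrist_force: [-2.2, -4.3, 4.1]
finger_gap: 0.145
```

```bash
python3 avg.py
```

```text
t 25.4667 yaw -74.72 Mz -0.055 0.023 F [-1.9 -4.4  4.7] gap 12.9 tau6 0.059 [501.9  86.7  72.6]
```

Request:
jog_arm(deltas=[[[0,0,0,0,0,0,30],[0,0,0,0,0,0,60],[0,0,0,0,0,0,75],[0,0,0,0,0,0,75],[0,0,0,0,0,0,75],[0,0,0,0,0,0,75],[0,0,0,0,0,0,75],[0,0,0,0,0,0,75]]])

```text
time: 26.13
tool_pos: [502.4, 87.5, 72.6]
eef_rot: [0.794, -0.607, 0.0, -0.0]
wrist_force: [1.5, 0.3, -0.3]
finger_gap: 0.691
```

```bash
python3 avg.py
```

```text
t 26.3833 yaw -74.81 Mz -0.013 0.02 F [-0.1 -0.2 -0.2] gap 65.9 tau6 0.0 [502.3  87.5  72.6]
```

Request:
jog_arm(deltas=[[[0,0,-0.01,0,0,0,75],[0,0,-0.02,0,0,0,75],[0,0,-0.03,0,0,0,75],[0,0,-0.03,0,0,0,75],[0,0,-0.03,0,0,0,75],[0,0,-0.03,0,0,0,75],[0,0,0,0,0,0,75],[0,0,0,0,0,0,75]]])

```text
time: 27.05
tool_pos: [503.2, 87.9, 225.3]
eef_rot: [0.794, -0.607, 0.001, -0.002]
wrist_force: [0.2, -0.4, -1.1]
finger_gap: 0.744
```

Request:
jog_arm(deltas=[[[0.04,0,0,0,0,0,75],[0.04,0,0,0,0,0,75],[0.04,0,0,0,0,0,75],[0.04,0,0,0,0,0,75],[0.04,0,0,0,0,0,75],[0.04,0,0,0,0,0,75],[0,0,0,0,0,0,75],[0,0,0,0,0,0,75]]])

```text
time: 27.72
tool_pos: [564.4, -146.3, 221.0]
eef_rot: [0.793, -0.609, -0.001, 0.001]
wrist_force: [0.6, -0.1, -0.3]
finger_gap: 0.752
```

```bash
python3 st.py
python3 - <<'E'
from h import *
from rig import viewer
for n,(u,v) in(("top",(316,240)),("scene",(318,262))):
    c=viewer.camera(n);P=cloud(c);w=P[v-50:v+50,u-50:u+50].reshape(-1,3)
    b=w[(w[:,2]>95)&(w[:,2]<106)&(np.hypot(w[:,0]-502.3,w[:,1]-87.2)<30)]
    e,V=np.linalg.eigh(np.cov(b[:,:2].T));print(n,len(b),b.mean(0).round(1),np.degrees(np.arctan2(*V[::-1,1])))
    cv2.imwrite(f"pics/end_{n}.png",c["frame"])
a=[cv2.imread(f"pics/end_{n}.png") for n in("top","scene")]
cv2.imwrite("pics/end.png",np.vstack([cv2.resize(np.hstack(a),(800,300)),np.hstack([cv2.resize(a[0][200:280,266:366],(400,300)),cv2.resize(a[1][220:300,268:368],(400,300))])]))
E
```

```text
t 27.7167 tcp [ 564.4 -146.3  221. ] yaw x -75.05 z [-0.0029  0.     -1.    ]
q [  4.7  12.3 -11.6  -0.  -66.3  10.3] F [ 0.62 -0.06 -0.28] M [ 0.055  0.14  -0.016] gap 66.13564632743199
delta tool to axis,z75: [-0.2416 -0.0006  0.1462]
top 22 [499.  103.   98.8] -175.60739350316587
scene 139 [503.6  87.5  98.8] 105.94217088658282
```

View pics/end.png

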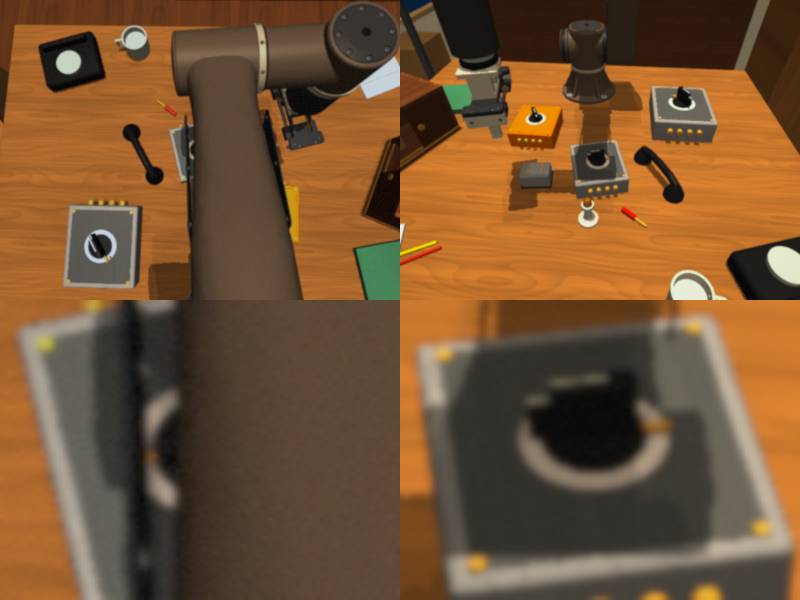

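The scene view has the bar at −74.1° against −75.4° expected. The nose is at left (540,405) and the lug at right (655,425). The bystanders are unmoved and the arm is clear, so I'm handing in.

```bash
python3 -c "
from rig import order
print(order.sign_off())"
```

```text
the job is handed in; nothing more can be done
None
```

The dial is resting in the fifth click clockwise of zero, and I handed the job in at about 28 s of the 72 s allowed.

- **Stop:** I turned the dial anticlockwise until the lug met the pin, about 8° past zero. I leaned it there at about 0.34 N m, of which roughly 0.26 N m (about 8 N) was on the pin. It stayed there for about 1.8 s.
- **Zero:** I turned it back to 44.7° and the torque fell to almost nothing. I opened the grip so the dial could settle freely, then took hold again.
- **Five clicks:** I turned it clockwise and stopped at −74.7°, where the notch was still pulling it on, so the gripper never went past the fifth click. I then let go and moved the arm clear.

**Last checks:** The scene camera measured the bar at −74.1°, against −75.4° expected, which is within measuring error. The handset, relay, test lamp and jack plug look unmoved in the last picture; I did not measure them. The arm blocked the top camera's view of the dial, so its angle reading (−175.6°, from 22 points) is not valid. That leaves the final dial angle resting on the scene camera alone.

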